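# Show the boxwood octopus to the magnifier

## Robot

A 6-joint arm with a two-finger parallel gripper is mounted at the origin on the work surface. World frame = base frame: x ahead of the robot, y to its left, z up, the work surface at z = 0. Lengths are in m, angles in rad, forces in N, time in s.
With the tool pointing down it reaches from about 0.275 to 0.825 m from the base axis. Payload 4.9 kg.
Tool frame: the origin (TCP) lies at the very end of the fingers, on their centre line; the grasp point (between the pads) lies 19 mm behind it; z points along the fingers, y is the line along which they close (so a half turn about z gives the same grasp; the last joint's range is limited). The gripper opens to 85 mm and grips with 20 to 120 N. Pads are 22 mm wide; open, the fingers measure 114 mm over their backs; the gripper's body (76 mm by 85 mm) begins 54 mm behind the grasp point. The pads swing forward as they close: fully open they stand 13 mm farther back than shut.
Start: joints at [0.977, 0.326, -0.193, 1.052, 0, 1.437], TCP at [0.244, 0.493, 0.231] pointing down, gripper open.
Joint ranges: [-2.65, 2.65], [-0.97, 1.79], [-1.3, 1.35], [-1.93, 2.1], [-1.47, 1.37], [-3.14, 3.14]. Speed limits (rad/s): [2.57, 2.57, 3.14, 3.14, 3.14, 3.14].

## Interface

Orientations are given as a unit quaternion [x, y, z, w].
In Python, from rig import ctrl gives the robot as it stands. The module is installed in compiled form; this text tells all that it offers.
- The arm moves only by the tool play_rows, never from a script. Its argument "motion" is a list that holds one entry, the list of rows, each a list of 5 numbers: the shift along the tool's x, y, z in mm, then the turn about the tool's z in rad, then the opening, from 0 (shut) to 1 (fully open). In form: [[[x, y, z, spin, hand], ...]]. A call has 1 to 5 rows; each row shifts and turns the commanded pose from where the row before left it, along the tool's axes as they then stand; what a row does not reach is not made up. A row lasts 1/8 s, in which the tool goes at most 62.5 mm and 10.7 degrees, less where a joint would pass 70% of its speed; a pose out of reach is approached as far as the arm can. A call with a gripper value outside its range is refused whole. The fingers move at their own pace and stop on an object; "squeeze" is the grip in N (left out, the last holds). Time passes only in rows, so rows that do not move let the fingers close. It gives the time, the measured TCP pose, the force, the opening and the grip force at its end, in the units of the state.
- ctrl.sense(): the state, without advancing time (a new reading comes with each control period).
- ctrl.grab_frame(name): name is "scene" or "top" or "wrist"; returns the picture (400x640x3 uint8, red, green, blue); there is no depth.
- ctrl.camera_model(name): a dict with "camera_matrix" (3x3 intrinsics, pixels), "rvec" (rotation vector, rad) and "tvec" (3), from world to camera coordinates, as OpenCV has them; the wrist camera has in their place "mount" (4x4, takes a point from camera to tool coordinates, whose origin is the TCP and whose axes are the flange's). Camera axes: x right, y down, z forward; pixel columns grow to the right and rows downward; lengths in m; the calibration is good to about 2 mm. The wrist camera is an equidistant fisheye: a pixel r from the principal point sees the ray r / f radians off the axis. A picture is of the moment at which its call begins: read the wrist's pose just before it. camera_model takes no time and is no camera call.
- ctrl.hand_in(): hands the job in; it is judged then, once.
Trained networks look in the newest picture that a camera, given by its name, has taken for a name from the list of things; names that differ only in an ending like _2 or _b are one class to them, and where a whole thing is asked for, a point or a joint stands for the part that bears it (a point fixed in the world has none). Each returns a list of dicts, best first, with "confidence" (0 to 1); they miss things now and then, are a little off and sometimes report something else, mostly with a low value. They report only what shows in the picture. A call takes as long as a camera call. They do not tell look-alikes from the thing itself.
- ctrl.recognise(camera, name): "uv" ([column, row] in pixels, amid what is visible of it).
- ctrl.pinpoint(camera, name): "uv" ([column, row] in pixels: a listed point, or the origin of a listed thing).
The state is a dict: "t": time; "q": joint angles; "dq": joint speeds; "tau": joint torques, N m; "tcp_pos": TCP position; "eef_rot": TCP orientation; "ft_force": force on the tool from outside, world axes, zero at the start; "torque": the same for the moment, N m; "width": finger opening in m; "gripper_force": force on a finger pad.
Only numpy, scipy, OpenCV 4.12 (cv2) and the standard library are available. Lean on these libraries where they do the work, as an engineer would, in place of code of your own. Each camera call takes 0.05 s, during which the arm holds its last target. There are 200 camera calls.

## Task

Switch on the magnifier's ring light by pressing the spring plunger switch on its round base right down to its stop and letting it come back up. Then pick the boxwood octopus off the aluminium bench block by the sides of its head, leave the rest as it is, and hold the octopus up for the carver who looks through the lens from across the bench: its face on the lens axis, 150 mm from the middle of the glass on the robot's side, looking straight into the lens, head towards the upper rim and no finger on the face. Finish while still holding it there, quite still.

Things in the scene. Friction and masses are not known exactly. Their poses are not given: they have to be found in the camera images.
- lamp_switch (a joint): the ring light's time-delay push switch: round black plunger head 30 mm across, 9 mm thick, on a steel stem, upright on the robot's side of the magnifier's base. Value in m: 0 = up at rest, 0.010 = down on its stop; the spring takes 2 N to start, 6 N at the stop, and lifts it again. One full press lights the ring for some minutes; another press only restarts the time
- switch_top (a point): middle of the top face of the switch's plunger head (moves with it), 67 mm above the bench when up; press it straight down
- magnifier: the magnifier's round chrome base, fixed, 210 mm across, 28 mm high, origin under its centre. The switch stands 70 mm along its own -x and 20 mm along -y. A 32 mm post stands 45 mm along +x; rods rise from it to an elbow 330 mm high, 90 mm from the post on the side away from the lens, and cross back above the post to the lens
- mag_head: lens head: white ring 168 mm across, 28 mm thick, with a 130 mm glass, about 300 mm above the bench, hung at its side from the swing arm. Origin: middle of the glass. Own x = lens axis towards the work: to the robot's side and 23 to 37 degrees downward; z = upward across the glass; y points away from the base. Stiff pivots give if it is knocked
- octopus: pale boxwood octopus, 51 mm high, 48 mm across its eight curled arms, 0.04 kg. Round head 34 mm front to back over a skirt of arms up to 18 mm high. The head's sides are flat, 27 mm apart along own y, 22 to 46 mm above the foot, 11 mm before and behind the middle: grip there. Stands on one half of the block. Origin: centre of underside; x = the way it looks, z = up
- octopus_face: the face of the octopus, part of it: two bulging eyes with black horn pupils and a short spout below them, on the front of the head. Origin: between the eyes, 20.5 mm ahead of and 30 mm above the octopus's origin; axes as the octopus's
- bench_block: plain aluminium bench block, fixed, 90 x 170 x 22 mm (own x, y, z), origin under its centre; the octopus and the sparrow stand on its two halves, 45 mm either side of its centre along its own y
- sparrow: bystander: plump boxwood sparrow 40 mm high, about 55 mm long, on the other half of the bench block; origin under its middle
- rabbit: bystander: crouching boxwood rabbit, 65 mm long, 38 mm high, on the bench; origin under its middle
- pin_vise: bystander: pin vise lying down, blue plastic handle 17 mm thick with steel collet, 130 mm long; origin under it
- polishing_wheel: bystander: grey rubber polishing wheel 72 mm across and 14 mm thick, lying flat with its steel arbor upright, 62 mm high; origin under its centre
- graver: bystander: graver with a dark wooden mushroom handle, lying, 125 mm long, 26 mm high; origin under it
- wax_tin: bystander: round aluminium tin 69 mm across, 26 mm high; origin under its centre
- sanding_stick: bystander: flat wooden sanding stick 150 x 22 x 8 mm; origin under its centre
Mind the look-alikes: they are no part of the job. Leave any turquoise look-alike of the octopus alone.

How it is judged:
By the outcome, as a careful person would: the job done as asked, in the order asked, and still so for the second after the job is handed in, while the arm keeps its last pose, push and grip.
It also fails if it takes over 58 s, if anything falls off the work surface, if the arm or the gripper's body presses on something with over 40 N, if the wrist force passes 120 N, or if a joint passes its speed limit or range.

## Working session

There is one attempt and no reset: what is moved stays moved. The work goes in short steps, Python scripts to look and compute and a tool call to move; the robot and the scene stay as the last step left them, time stands still between calls to the robot, and variables do not carry over. Pictures are saved under pics/ and viewed, at most 10 in all, crops included, and the job is handed in when it is done.

Besides the shell and the picture viewer there is one more tool, called after ">>>" as name(argument=value, ...), one argument or row to a line, values as JSON. play_rows: Moves the arm, as the interface text tells. Its arguments: {"type":"object","properties":{"motion":{"type":"array","items":{"type":"array","items":{"type":"array","items":{"type":"number"}}}},"squeeze":{"type":"number"}},"required":["motion"]}

```bash
mkdir -p pics; cat > h.py <<'E'
import numpy as np, cv2
from scipy.spatial.transform import Rotation as R
from rig import ctrl
def shot(cam,fn=None):
    im=ctrl.grab_frame(cam)
    if fn: cv2.imwrite('pics/'+fn,cv2.cvtColor(im,cv2.COLOR_RGB2BGR))
    return im
def ray(cam,uv,s=None):
    m=ctrl.camera_model(cam);K=np.array(m['camera_matrix'])
    if 'rvec' in m:
        Rm=cv2.Rodrigues(np.array(m['rvec'],float))[0];t=np.array(m['tvec'],float).ravel()
        d=np.linalg.inv(K)@[uv[0],uv[1],1];o=-Rm.T@t;d=Rm.T@d
    else:
        M=np.array(m['mount']);x=(uv[0]-K[0,2])/K[0,0];y=(uv[1]-K[1,2])/K[1,1];th=np.hypot(x,y)
        d=np.array([x/th*np.sin(th),y/th*np.sin(th),np.cos(th)]) if th>0 else np.array([0,0,1.])
        T=R.from_quat(s['eef_rot']).as_matrix();o=T@M[:3,3]+s['tcp_pos'];d=T@M[:3,:3]@d
    return o,d/np.linalg.norm(d)
def onz(cam,uv,z,s=None):
    o,d=ray(cam,uv,s);return o+d*(z-o[2])/d[2]
def tri(rays):
    A=np.zeros((3,3));b=np.zeros(3)
    for o,d in rays:
        P=np.eye(3)-np.outer(d,d);A+=P;b+=P@o
    p=np.linalg.solve(A,b);return p,[np.linalg.norm((np.eye(3)-np.outer(d,d))@(p-o)) for o,d in rays]
E
python3 - <<'E'
from h import *
np.set_printoptions(precision=4,suppress=True)
s=ctrl.sense();print(s)
for c in ['scene','top','wrist']: shot(c,c+'0.png')
for n in ['switch_top','magnifier','mag_head','octopus','octopus_face','bench_block','sparrow']:
    for c in ['scene','top','wrist']:
        print(n,c,[(np.round(d['uv'],1),round(d['confidence'],2)) for d in ctrl.pinpoint(c,n)[:4]])
for c in ['scene','top']: m=ctrl.camera_model(c);print(m)
print(ctrl.camera_model('wrist'))
E
```

```text
{'t': 0.0, 'q': array([ 0.9768,  0.3269, -0.1936,  1.052 ,  0.    ,  1.4366]), 'dq': array([-0.0011,  0.0002, -0.0008,  0.0005, -0.0015, -0.001 ]), 'tau': array([ -0.0018, -44.3401,  26.2438,   0.0154,  -0.0001,  -0.    ]), 'tcp_pos': array([0.2437, 0.4924, 0.2305]), 'eef_rot': array([ 0.2279,  0.9737, -0.0008, -0.0003]), 'ft_force': array([-0.6563, -0.4383,  0.4195]), 'torque': array([-0.035 ,  0.0267,  0.0062]), 'gripper_force': 0.0, 'width': 0.08544256021106848}
switch_top scene []
switch_top top [(array([214.6, 231.1]), 0.53)]
switch_top wrist []
magnifier scene [(array([299.4, 185.2]), 0.59)]
magnifier top [(array([216.4, 207.9]), 0.81)]
magnifier wrist []
mag_head scene []
mag_head top [(array([332.4, 102.3]), 0.64)]
mag_head wrist []
octopus scene [(array([204.7, 282.7]), 0.74), (array([276.9, 284.6]), 0.69), (array([236.6, 294.6]), 0.65)]
octopus top [(array([397.1, 202.8]), 0.69), (array([437.3, 210.7]), 0.67), (array([446.2, 249.2]), 0.61), (array([302.5, 221.7]), 0.22)]
octopus wrist []
octopus_face scene [(array([244.7, 289.5]), 0.48), (array([277.1, 280.2]), 0.4), (array
[... 458 characters left out ...]
 517.1584, 195.2447],
       [  0.    ,   0.    ,   1.    ]]), 'rvec': array([ 2.2053,  0.7816, -0.3427]), 'tvec': array([-0.4576, -0.1147,  1.7079])}
{'camera_matrix': array([[388.3511,   0.    , 325.6414],
       [  0.    , 388.3511, 199.2002],
       [  0.    ,   0.    ,   1.    ]]), 'rvec': array([ 2.0854, -2.1375,  0.1615]), 'tvec': array([0.0509, 0.5941, 0.9455])}
{'camera_matrix': array([[309.7069,   0.    , 318.3256],
       [  0.    , 309.7069, 194.6058],
       [  0.    ,   0.    ,   1.    ]]), 'mount': array([[-0.0002, -0.9647, -0.2635,  0.0663],
       [ 1.    , -0.0002, -0.0002,  0.0013],
       [ 0.0001, -0.2635,  0.9647, -0.1419],
       [ 0.    ,  0.    ,  0.    ,  1.    ]])}
```

View pics/scene0.png

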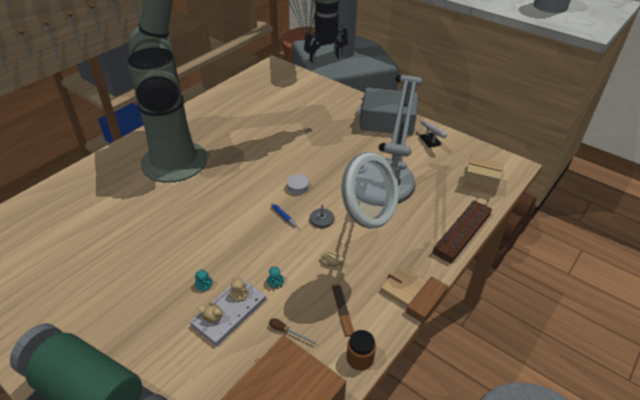

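View pics/top0.png

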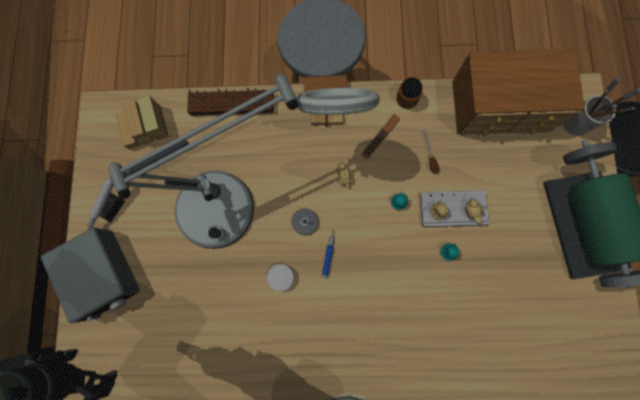

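Scene view: the pale octopus is at about (238,290) on the block, with the sparrow at (212,313), two turquoise look-alikes at (203,279) and (276,277), and the lens ring at (370,190). Top view: octopus (439,210), sparrow (473,210), switch (215,232), and the ring nearly edge-on at (338,100).

```bash
python3 - <<'E'
from h import *
np.set_printoptions(precision=4,suppress=True)
print('switch',onz('top',[214.6,231.1],.067),'mag',onz('top',[216.4,207.9],0))
print('block',onz('top',[452.1,210.7],0),onz('scene',[229.2,312.9],0))
print('octo',onz('top',[437.3,210.7],.022),onz('scene',[236.6,294.6],.022),'sparrow',onz('top',[469.9,206.4],.022))
print('turq',onz('top',[397.1,202.8],0),onz('top',[446.2,249.2],0))
print('lens',tri([ray('top',[338,101]),ray('scene',[371,190])]))
print('rabbit',onz('top',[344,175],.02),'wheel',onz('top',[305,221],.03))
import cv2
a=cv2.imread('pics/scene0.png')[135:245,320:450];b=cv2.imread('pics/top0.png')[70:130,280:400]
c=cv2.imread('pics/scene0.png')[255:345,185:300];d=cv2.imread('pics/top0.png')[180:260,385:500]
z=lambda i:cv2.resize(i,(395,295),interpolation=cv2.INTER_CUBIC)
cv2.imwrite('pics/crop1.png',np.vstack([np.hstack([z(a),z(b)]),np.hstack([z(c),z(d)])]))
E
```

```text
switch [0.5187 0.3188 0.067 ] mag [0.5896 0.3372 0.    ]
block [ 0.5648 -0.3003  0.    ] [ 0.5726 -0.3028  0.    ]
octo [ 0.5626 -0.2553  0.022 ] [ 0.5609 -0.2626  0.022 ] sparrow [ 0.5717 -0.3409  0.022 ]
turq [ 0.5902 -0.155   0.    ] [ 0.4629 -0.2767  0.    ]
lens (array([0.7552, 0.0012, 0.2961]), [np.float64(0.00219556451224854), np.float64(0.0021955645122485427)])
rabbit [ 0.6667 -0.0137  0.02  ] wheel [0.5433 0.0923 0.03  ]
```

View pics/crop1.png

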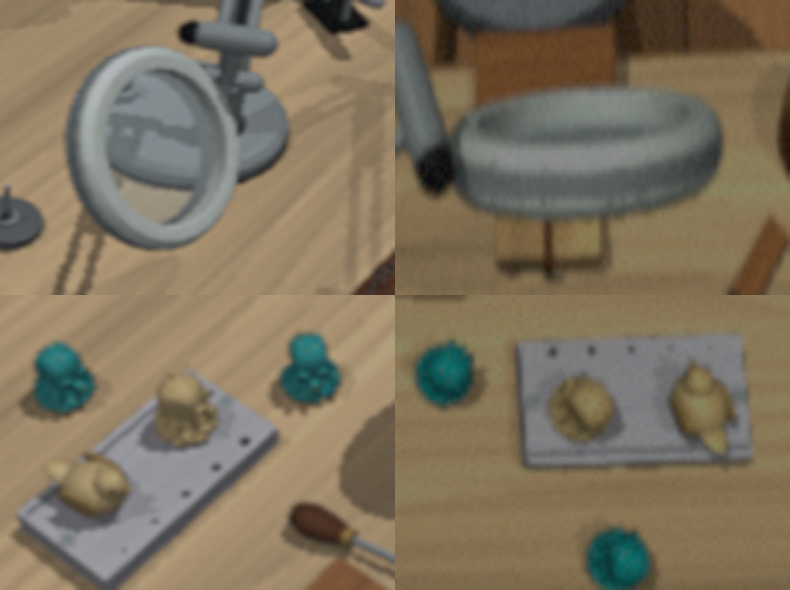

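The crop shows the ring cleanly in both views. The octopus faces roughly towards the far right in the top view, and I'll check that from close by. I'm moving above the switch with the fingers shut.

>>> play_rows(
  motion=[
    [[-40, -4, 10, 0, 0], [-40, -4, 10, 0, 0], [-40, -4, 10, 0, 0], [-40, -4, 10, 0, 0], [-40, -4, 10, 0, 0]],
  ],
)

```text
t: 1.82
tcp_pos: [0.4155, 0.3855, 0.181]
eef_rot: [0.228, 0.974, 0.0, 0.0]
ft_force: [0.6, -0.7, 0.8]
width: -0.0001
gripper_force: 0.0
```

>>> play_rows(
  motion=[
    [[-40, -4, 15, 0, 0], [-40, -4, 15, 0, 0], [-35, -4, 10, 0, 0], [0, 0, 0, 0, 0]],
  ],
)

```text
t: 2.33
tcp_pos: [0.5137, 0.3227, 0.1402]
eef_rot: [0.23, 0.973, -0.0, -0.0]
ft_force: [0.2, -0.6, -1.0]
width: -0.0001
gripper_force: 0.0
```

```bash
cat >> h.py <<'E'
np.set_printoptions(precision=4,suppress=True)
def goto(p,s=None):
    s=s or ctrl.sense();return R.from_quat(s['eef_rot']).inv().apply(np.array(p)-s['tcp_pos'])*1000
def pp(cam,n,s=None):
    return [(np.round(d['uv'],1),round(d['confidence'],2)) for d in ctrl.pinpoint(cam,n)[:4]]
E
python3 - <<'E'
from h import *
s=ctrl.sense();print(s['t'],s['tcp_pos'],s['eef_rot'],s['q'],s['width'])
shot('wrist','w1.png');shot('top')
for d in ctrl.pinpoint('wrist','switch_top')[:2]: print(d, onz('wrist',d['uv'],.067,s))
for d in ctrl.pinpoint('wrist','magnifier')[:2]: print(d, onz('wrist',d['uv'],.0,s))
print(pp('top','switch_top'), goto([.5187,.3188,.08]))
E
```

```text
2.325 [0.5137 0.3227 0.1402] [ 0.2296  0.9733 -0.0004 -0.0003] [ 0.4394  0.5009 -0.1673  0.9036 -0.0002  0.9028] -9.532068662115098e-05
{'uv': [323.0, 206.4], 'confidence': 0.63} [0.5169 0.3263 0.067 ]
{'uv': [364.1, 240.0], 'confidence': 0.65} [0.5861 0.3389 0.    ]
{'uv': [134.5, 160.4], 'confidence': 0.2} [0.4049 0.164  0.    ]
[(array([212. , 231.3]), 0.41)] [-9.3504 -2.5447 61.7227]
```

View pics/w1.png

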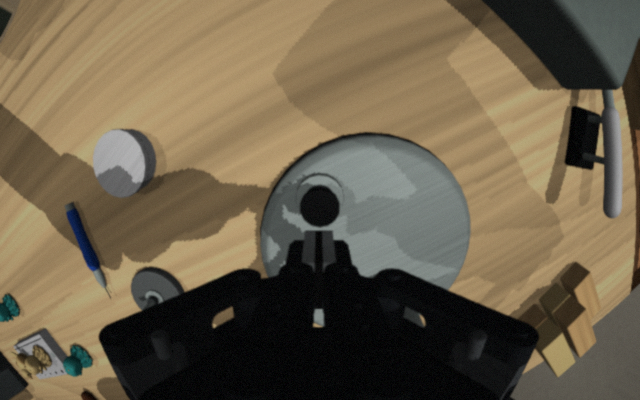

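The wrist view shows the black plunger head at about (320,207), just ahead of the shut fingertips. It is within a few mm of the TCP axis, so I press now.

>>> play_rows(
  motion=[
    [[-4, 0, 40, 0, 0], [0, 0, 28, 0, 0], [0, 0, 8, 0, 0], [0, 0, 5, 0, 0], [0, 0, 2, 0, 0]],
  ],
)

```text
t: 3.2
tcp_pos: [0.5155, 0.3232, 0.0593]
eef_rot: [0.228, 0.974, 0.0, 0.0]
ft_force: [-3.4, -0.1, 4.5]
width: 0.0002
gripper_force: 2.4
```

>>> play_rows(
  motion=[
    [[0, 0, 2, 0, 0], [0, 0, 0, 0, 0]],
  ],
)

```text
t: 3.45
tcp_pos: [0.5158, 0.3232, 0.0573]
eef_rot: [0.228, 0.974, 0.001, 0.0]
ft_force: [-4.5, 0.4, 6.3]
width: -0.0003
gripper_force: 2.8
```

>>> play_rows(
  motion=[
    [[0, 0, 2, 0, 0], [0, 0, 1, 0, 0], [0, 0, 0, 0, 0]],
  ],
)

```text
t: 3.82
tcp_pos: [0.516, 0.3233, 0.0568]
eef_rot: [0.228, 0.974, 0.001, 0.001]
ft_force: [-9.4, -2.5, 21.9]
width: -0.0
gripper_force: 10.8
```

```bash
python3 - <<'E'
from h import *
s=ctrl.sense();print(s['tcp_pos'],s['ft_force'])
im=shot('scene','s2.png')
a=cv2.imread('pics/scene0.png').astype(int);b=cv2.imread('pics/s2.png').astype(int)
print(a[150:230,335:405].mean((0,1)),b[150:230,335:405].mean((0,1)),a[270:320,270:320].mean(),b[270:320,270:320].mean())
E
```

```text
[0.516  0.3233 0.0568] [-9.4269 -2.4647 21.8852]
[116.9463 126.0918 128.698 ] [117.5093 126.15   128.2773] 109.58053333333334 112.4076
```

The plunger is on its stop: 22 N and no further travel. Releasing, then heading to the octopus.

>>> play_rows(
  motion=[
    [[0, 0, -10, 0, 0], [0, 0, -20, 0, 0], [0, 0, -60, 0, 0.5], [0, 0, -60, 0, 1], [0, 0, -40, 0, 1]],
  ],
)

```text
t: 4.5
tcp_pos: [0.5175, 0.3232, 0.2474]
eef_rot: [0.228, 0.974, 0.002, 0.003]
ft_force: [0.9, 0.3, -1.2]
width: 0.0544
gripper_force: 0.0
```

```bash
python3 - <<'E'
from h import *
s=ctrl.sense();print(s['t'],s['tcp_pos'],s['q'])
im=shot('scene','s3.png')
a=cv2.imread('pics/scene0.png').astype(int);b=cv2.imread('pics/s3.png').astype(int)
d=(b-a)[145:235,335:405].mean(2);print(d.max(),(d>25).sum())
shot('wrist')
for n in ['switch_top']: 
  for d in ctrl.pinpoint('wrist',n)[:2]: print(d, onz('wrist',d['uv'],.067,s))
print(goto([.53,-.2,.30]))
E
```

```text
4.5 [0.5175 0.3232 0.2474] [ 0.4376  0.4252 -0.0034  1.1361 -0.0005  0.8976]
6.0 0
{'uv': [316.9, 170.2], 'confidence': 0.97} [0.5139 0.3257 0.067 ]
[-243.3126 -463.5609  -54.6025]
```

>>> play_rows(
  motion=[
    [[-27, -51, -8, 0, 1], [-27, -51, -8, 0, 1], [-27, -51, -8, 0, 1], [-27, -51, -8, 0, 1], [-27, -51, -8, 0, 1]],
  ],
)

```text
t: 5.28
tcp_pos: [0.5232, 0.0323, 0.2824]
eef_rot: [0.228, 0.974, -0.0, -0.0]
ft_force: [0.5, -0.2, 0.3]
width: 0.0855
gripper_force: 0.0
```

>>> play_rows(
  motion=[
    [[-27, -51, 0, 0, 1], [-27, -51, 0, 0, 1], [-27, -51, 0, 0, 1], [-27, -51, 0, 0, 1], [0, 0, 0, 0, 1]],
  ],
)

```text
t: 5.9
tcp_pos: [0.5294, -0.2004, 0.2816]
eef_rot: [0.231, 0.973, -0.0, -0.001]
ft_force: [0.2, 0.0, 1.0]
width: 0.0855
gripper_force: 0.0
```

```bash
python3 - <<'E'
from h import *
s=ctrl.sense();print(s['t'],s['tcp_pos'],s['q'],s['eef_rot'])
im=shot('wrist','w4.png')
for n,z in [('octopus',.022),('octopus_face',.052),('sparrow',.022),('bench_block',0),('mag_head',.296)]: 
  for d in ctrl.pinpoint('wrist',n)[:3]: print(n,d, onz('wrist',d['uv'],z,s))
E
```

```text
5.9 [ 0.5294 -0.2004  0.2816] [-0.4919  0.3302 -0.0573  1.1842 -0.0009 -0.026 ] [ 0.2308  0.973  -0.0003 -0.0006]
octopus {'uv': [361.9, 187.7], 'confidence': 0.85} [ 0.586  -0.1622  0.022 ]
octopus {'uv': [242.5, 143.8], 'confidence': 0.8} [ 0.461  -0.2772  0.022 ]
octopus {'uv': [292.7, 201.7], 'confidence': 0.7} [ 0.5616 -0.2544  0.022 ]
octopus_face {'uv': [245.2, 154.3], 'confidence': 0.59} [ 0.4748 -0.2724  0.052 ]
octopus_face {'uv': [365.7, 209.1], 'confidence': 0.58} [ 0.6051 -0.17    0.052 ]
octopus_face {'uv': [305.6, 219.1], 'confidence': 0.51} [ 0.5827 -0.2442  0.052 ]
sparrow {'uv': [236.2, 231.2], 'confidence': 0.62} [ 0.564  -0.3482  0.022 ]
bench_block {'uv': [268.0, 214.1], 'confidence': 0.71} [ 0.567  -0.3003  0.    ]
mag_head {'uv': [616.0, 345.5], 'confidence': 0.61} [0.7626 0.0015 0.296 ]
```

View pics/w4.png

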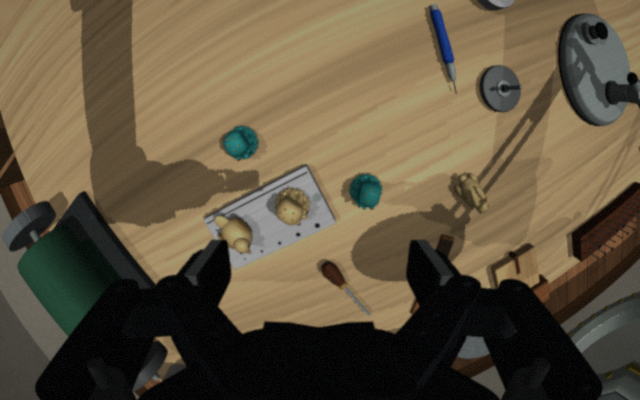

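Wrist view: the pale octopus is at (293,205) on the block with the sparrow at (234,234). The turquoise ones, at (240,143) and (367,190), stand off the block. The octopus looks along a yaw of about 26°, so I turn to match, lower and look again.

>>> play_rows(
  motion=[
    [[-26, -17, 20, 0, 1], [-27, -17, 20, 0, 1], [0, 0, 25, -0.18, 1], [0, 0, 20, -0.18, 1], [0, 0, 20, -0.18, 0.7]],
  ],
)

```text
t: 6.82
tcp_pos: [0.5626, -0.2491, 0.1777]
eef_rot: [-0.044, 0.999, -0.0, 0.0]
ft_force: [1.2, 0.4, -0.3]
width: 0.0697
gripper_force: 0.0
```

>>> play_rows(
  motion=[
    [[0, 0, 15, -0.18, 0.7], [0, 0, 0, -0.18, 0.7], [0, 0, 0, 0, 0.7]],
  ],
)

```text
t: 7.2
tcp_pos: [0.5625, -0.2493, 0.1633]
eef_rot: [-0.218, 0.976, 0.0, -0.0]
ft_force: [-0.2, -0.5, 0.6]
width: 0.0598
gripper_force: 0.0
```

```bash
python3 - <<'E'
from h import *
s=ctrl.sense();print(s['t'],s['tcp_pos'],s['q'],s['eef_rot'],s['width'])
T=R.from_quat(s['eef_rot']).as_matrix();print('tool y yaw',np.degrees(np.arctan2(T[1,1],T[0,1])))
im=shot('wrist','w5.png')
for n,z in [('octopus',.022),('octopus_face',.052),('sparrow',.022),('bench_block',0)]: 
  for d in ctrl.pinpoint('wrist',n)[:3]: print(n,d, onz('wrist',d['uv'],z,s))
E
```

```text
7.2 [ 0.5625 -0.2493  0.1633] [-0.537   0.4952 -0.1129  0.9628  0.     -0.977 ] [-0.2182  0.9759  0.     -0.    ] 0.0597580926192957
tool y yaw 115.20588249109724
octopus {'uv': [379.2, 240.3], 'confidence': 0.97} [ 0.5901 -0.1678  0.022 ]
octopus {'uv': [312.1, 178.0], 'confidence': 0.76} [ 0.561  -0.2558  0.022 ]
octopus {'uv': [332.9, 69.7], 'confidence': 0.71} [ 0.4622 -0.2814  0.022 ]
octopus_face {'uv': [368.0, 260.1], 'confidence': 0.61} [ 0.6028 -0.179   0.052 ]
octopus_face {'uv': [307.6, 210.3], 'confidence': 0.55} [ 0.5822 -0.2495  0.052 ]
octopus_face {'uv': [328.5, 83.6], 'confidence': 0.55} [ 0.4785 -0.2791  0.052 ]
sparrow {'uv': [224.9, 144.9], 'confidence': 0.9} [ 0.5666 -0.3441  0.022 ]
bench_block {'uv': [265.5, 163.7], 'confidence': 0.64} [ 0.572 -0.303  0.   ]
```

View pics/w5.png

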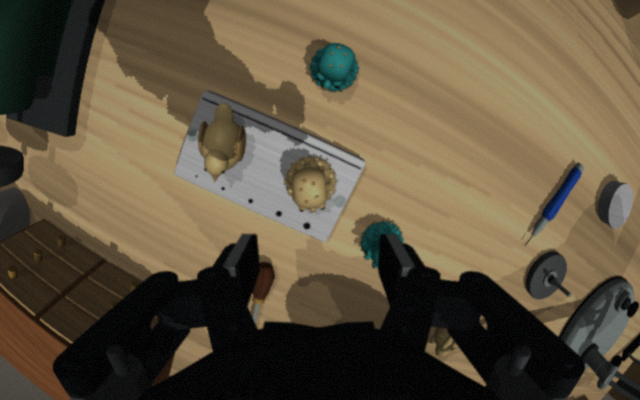

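```bash
python3 - <<'E'
import cv2
i=cv2.imread('pics/w5.png')[140:230,260:365]
cv2.imwrite('pics/crop2.png',cv2.resize(i,None,fx=6,fy=6,interpolation=cv2.INTER_CUBIC))
E
```

```text
(no output)
```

View pics/crop2.png

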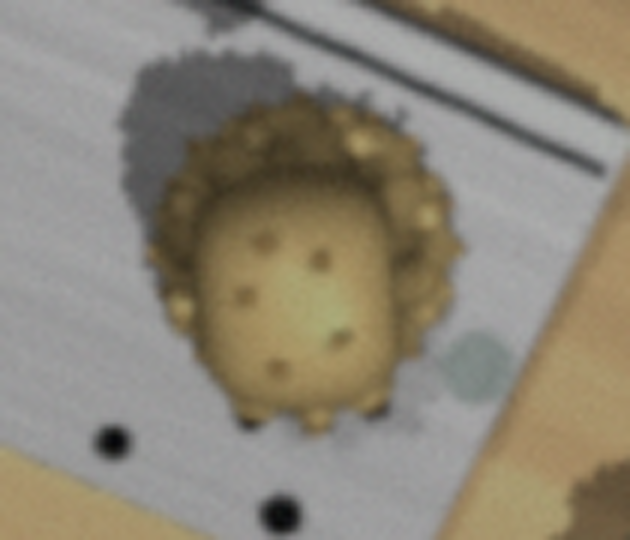

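The crop shows the head's flat sides almost vertical in the image, with eyes at about (302,209) and (322.5,208) in the full frame. The tool is nearly aligned.

```bash
python3 - <<'E'
from h import *
s=ctrl.sense()
a=onz('wrist',[301.7,209.2],.052,s);b=onz('wrist',[322.5,208],.052,s)
d=b-a;print(a,b,np.linalg.norm(d),'oct y yaw',np.degrees(np.arctan2(d[1],d[0])))
# flats: left/right side edges at z~.060
for r in (215,270,330):
    p=onz('wrist',[260+198/6,140+r/6],.06,s);q=onz('wrist',[260+394/6,140+r/6],.06,s);print((p+q)/2,np.linalg.norm(p-q))
y=np.radians(22);f=(a+b)/2
print('origin from eyes',f-0.0205*np.array([np.cos(y),np.sin(y),0]),goto([.5612,-.2555,.06]))
E
```

```text
[ 0.5836 -0.2556  0.052 ] [ 0.575  -0.2398  0.052 ] 0.0179379510356174 oct y yaw 118.69220798742334
[ 0.5526 -0.2624  0.06  ] 0.026487824014550646
[ 0.5596 -0.2592  0.06  ] 0.026676593637677083
[ 0.5672 -0.2556  0.06  ] 0.026903597366057002
origin from eyes [ 0.5603 -0.2554  0.052 ] [  3.4118  -4.1248 103.6454]
```

>>> play_rows(
  motion=[
    [[5, -6, 40, -0.03, 0.65], [0, 0, 40, 0, 0.6], [0, 0, 30, 0, 0.6], [0, 0, 10, 0, 0.6], [0, 0, 0, 0, 0.6]],
  ],
)

```text
t: 8.07
tcp_pos: [0.5602, -0.258, 0.0433]
eef_rot: [-0.233, 0.973, 0.0, -0.0]
ft_force: [0.0, 0.5, 0.5]
width: 0.0512
gripper_force: 0.0
```

```bash
python3 - <<'E'
from h import *
s=ctrl.sense();print(s['t'],s['tcp_pos'],s['width'],s['ft_force'])
i=cv2.cvtColor(shot('wrist'),cv2.COLOR_RGB2BGR)[100:340,160:480]
cv2.imwrite('pics/w6.png',cv2.resize(i,None,fx=2.4,fy=2.4))
E
```

```text
8.075 [ 0.5602 -0.258   0.0433] 0.051225342691774485 [0.0327 0.4865 0.4578]
```

View pics/w6.png

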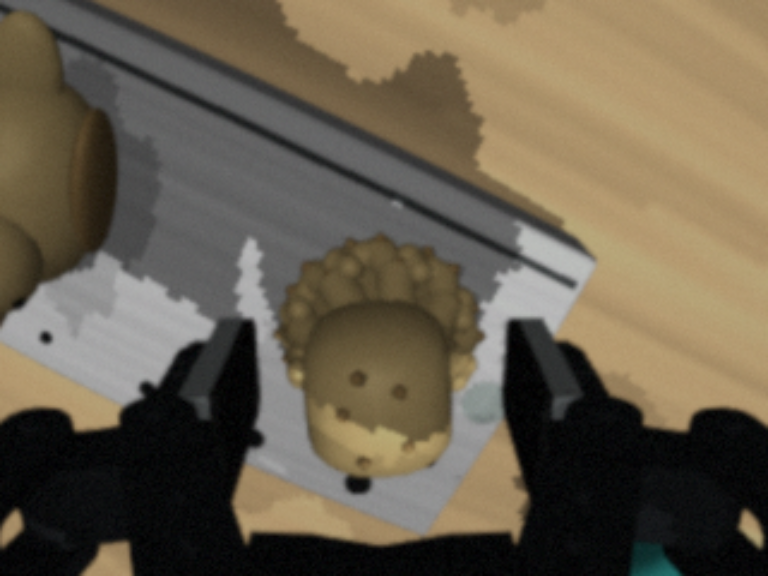

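The octopus head is centred between the pads and clear of the sparrow, so I close and lift a little.

>>> play_rows(
  motion=[
    [[0, 0, 0, 0, 0], [0, 0, 0, 0, 0], [0, 0, 0, 0, 0], [0, 0, 0, 0, 0]],
  ],
  squeeze=40,
)

```text
t: 8.62
tcp_pos: [0.5614, -0.2587, 0.045]
eef_rot: [-0.233, 0.972, -0.001, 0.001]
ft_force: [-0.6, 0.2, 6.7]
width: 0.0264
gripper_force: 40.3
```

>>> play_rows(
  motion=[
    [[0, 0, -20, 0, 0], [0, 0, -50, 0, 0], [0, 0, -60, 0, 0], [0, 0, -60, 0, 0], [0, 0, -60, 0, 0]],
  ],
)

```text
t: 9.25
tcp_pos: [0.5599, -0.2578, 0.2956]
eef_rot: [-0.233, 0.972, -0.0, 0.0]
ft_force: [2.6, -1.0, -1.4]
width: 0.0261
gripper_force: 39.5
```

```bash
python3 - <<'E'
from h import *
s=ctrl.sense();print(s['t'],s['tcp_pos'],s['width'],s['gripper_force'],s['q'])
E
```

```text
9.25 [ 0.5599 -0.2578  0.2956] 0.026097698204562123 39.47130024433136 [-0.5512  0.4234  0.1155  1.2623 -0.     -1.0214]
```

The octopus is held at a width of 26 mm, as expected. Next I estimate the lens pose by fitting the ring's silhouette in the two fixed views.

```bash
cat > lens.py <<'E'
from h import *
from scipy.optimize import least_squares
def axes(yaw,tilt):
    x=-np.array([np.cos(tilt)*np.cos(yaw),np.cos(tilt)*np.sin(yaw),np.sin(tilt)])
    y=np.cross([0,0,1],x);y/=np.linalg.norm(y)
    return np.array([x,y,np.cross(x,y)]).T   # cols x,y,z ; x toward robot & down
a=np.linspace(0,2*np.pi,90,endpoint=False);b=np.linspace(0,2*np.pi,24,endpoint=False)
A,B=np.meshgrid(a,b)
sg=lambda v:np.sign(v)*np.abs(v)**.5
r=(74.5+9.5*sg(np.cos(B)))/1e3;h=.014*sg(np.sin(B))
PT=np.stack([h,r*np.cos(A),r*np.sin(A)],-1).reshape(-1,3)
def proj(cam,P):
    m=ctrl.camera_model(cam);return cv2.projectPoints(P,np.array(m['rvec']),np.array(m['tvec']),np.array(m['camera_matrix']),None)[0][:,0]
DIR={c:np.radians(np.array(d)) for c,d in {'scene':[0,180,90,270,120,150,210,240,300],'top':[0,180,90,270,45,135,225,315]}.items()}
def sup(uv,ang): return (uv@np.array([np.cos(ang),np.sin(ang)])).max(0)
E
python3 - <<'E'
from lens import *
# support measures read off the crop by mask
S={}
for cam,(x0,y0,x1,y1) in {'scene':(320,135,450,245),'top':(280,70,400,130)}.items():
    im=cv2.imread(f'pics/{cam}0.png')[y0:y1,x0:x1];hsv=cv2.cvtColor(im,cv2.COLOR_BGR2HSV)
    m=((hsv[...,1]<50)&(hsv[...,2]>95)).astype(np.uint8)*255
    S[cam]=m
    print(cam,cv2.connectedComponentsWithStats(m)[2][1:6])
z=lambda i:cv2.resize(i,(395,295))
cv2.imwrite('pics/m.png',np.hstack([z(S['scene']),z(S['top'])]))
# bounding boxes from crop
obs={'scene':[320+240/3.04,-(320+66/3.04),135+250/2.68,-(135+45/2.68)],'top':[280+722/3.29,-(280+455/3.29),70+218/4.92,-(70+85/4.92)]}
print(obs)
def res(p):
    X=PT@axes(p[3],p[4]).T+p[:3];o=[]
    for c in obs:
        uv=proj(c,X);o+=[sup(uv,np.radians(t))-v for t,v in zip([0,180,90,270],obs[c])]
    return o
for y0 in (-.3,.3):
    f=least_squares(res,[.755,0,.296,y0,.52]);print(f.x,np.degrees(f.x[3:]),f.cost,np.round(f.fun,1))
E
```

```text
scene [[  65    0   26   17  233]
 [ 120    1    1    1    1]
 [ 122    0    5    2    6]
 [ 122    2    2    1    2]
 [  22   17   73   75 3516]]
top [[   0    5   12   25  146]
 [  20   17   77   26 1268]
 [  28   21    3    1    3]
 [   0   25    2    4    7]
 [  76   38    5    2    6]]
{'scene': [398.9473684210526, -341.7105263157895, 228.28358208955223, -151.7910447761194], 'top': [499.4528875379939, -418.29787234042556, 114.3089430894309, -87.27642276422765]}
[ 0.761  -0.1599  0.3857  0.0461  0.6237] [ 2.6393 35.7363] 3776.8101351790233 [-36.   49.7  15.7  -5.3 -23.1  39.  -25.7  28.2]
[ 0.7609 -0.1599  0.3856  0.0475  0.6214] [ 2.7225 35.6052] 3776.7630669433147 [-36.   49.7  15.7  -5.3 -23.2  39.  -25.7  28.2]
```

View pics/m.png

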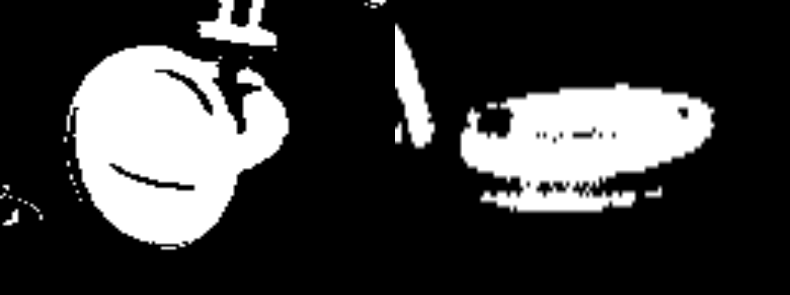

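The mask shows the ring outline in both views. I'd left the right panel's 395 px offset in the top-view reading, so I correct that and refit.

```bash
python3 - <<'E'
from lens import *
obs={'scene':[320+240/3.04,-(320+66/3.04),135+250/2.68,-(135+45/2.68)],'top':[280+(722-395)/3.29,-(280+(455-395)/3.29),70+218/4.92,-(70+85/4.92)]}
def res(p):
    X=PT@axes(p[3],p[4]).T+p[:3];o=[]
    for c in obs:
        uv=proj(c,X);o+=[sup(uv,np.radians(t))-v for t,v in zip([0,180,90,270],obs[c])]
    return o
for y0 in (-.3,0,.3):
    f=least_squares(res,[.755,0,.296,y0,.52]);print(f.x,np.degrees(f.x[3:]),f.cost,np.round(f.fun,1))
p=f.x;M=axes(p[3],p[4]);X=PT@M.T+p[:3]
for c,(x0,y0,x1,y1) in {'scene':(320,135,450,245),'top':(280,70,400,130)}.items():
    im=cv2.resize(cv2.imread(f'pics/{c}0.png')[y0:y1,x0:x1],(395,295),interpolation=cv2.INTER_CUBIC);uv=(proj(c,X)-[x0,y0]+.5)*[395/(x1-x0),295/(y1-y0)]
    for u in uv: cv2.circle(im,tuple(int(v) for v in u),0,(0,0,255),-1)
    for k in range(24):
        pass
    cv2.imwrite(f'pics/o_{c}.png',im)
cv2.imwrite('pics/ov.png',np.hstack([cv2.imread('pics/o_scene.png'),cv2.imread('pics/o_top.png')]))
np.save('lens.npy',p)
E
```

```text
[ 0.7569 -0.0003  0.2974  0.0418  0.5834] [ 2.3924 33.4289] 3.5305059664142626 [-1.   1.1 -0.1 -1.   0.2  1.7 -0.7  0.7]
[ 0.7569 -0.0003  0.2974  0.0418  0.5834] [ 2.3924 33.4289] 3.5305059665310754 [-1.   1.1 -0.1 -1.   0.2  1.7 -0.7  0.7]
[ 0.7569 -0.0003  0.2974  0.0418  0.5834] [ 2.3924 33.4289] 3.5305059664134095 [-1.   1.1 -0.1 -1.   0.2  1.7 -0.7  0.7]
```

View pics/ov.png

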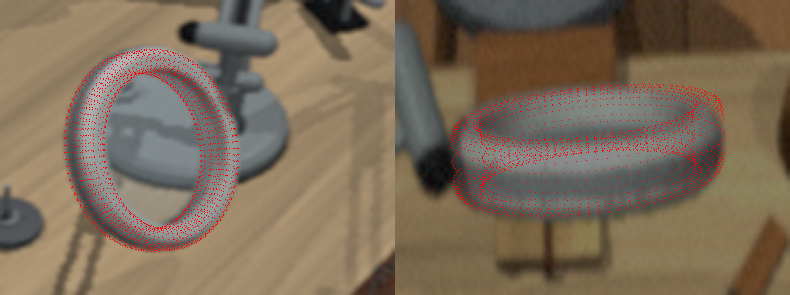

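The fit is close, but the top view suggests a rounder profile and slightly less yaw. I refine it against image gradients along the outline and the inner rim.

```bash
cat > fit.py <<'E'
from lens import *
from scipy.optimize import minimize
from scipy.ndimage import map_coordinates as mc
G={}
for c in ('scene','top'):
    g=cv2.GaussianBlur(cv2.imread(f'pics/{c}0.png'),(0,0),1.0).astype(float)
    G[c]=np.minimum(np.sqrt(sum(cv2.Sobel(g,-1,i,1-i,ksize=3)**2 for i in(0,1)).sum(2)),150)
def outline(cam,X,n=120):
    hull=cv2.convexHull(proj(cam,X).astype(np.float32))[:,0];hull=np.vstack([hull,hull[:1]])
    L=np.r_[0,np.cumsum(np.linalg.norm(np.diff(hull,axis=0),axis=1))];t=np.linspace(0,L[-1],n,endpoint=False)
    return np.stack([np.interp(t,L,hull[:,i]) for i in(0,1)],1)
def model(e):
    sg=lambda v:np.sign(v)*np.abs(v)**e
    return np.stack([.014*sg(np.sin(B)),(74.5+9.5*sg(np.cos(B)))/1e3*np.cos(A),(74.5+9.5*sg(np.cos(B)))/1e3*np.sin(A)],-1).reshape(-1,3)
def cost(p,P):
    X=P@axes(p[3],p[4]).T+p[:3]
    return -sum(mc(G[c],outline(c,X).T[::-1],order=1).mean() for c in G)
if __name__=='__main__':
    p0=np.load('lens.npy')
    for e in (.5,.75,1.):
        P=model(e)
        for dy in (-.12,0,.1):
            s=np.vstack([p0+[0,0,0,dy,0]]+[p0+[0,0,0,dy,0]+d for d in np.diag([.008,.008,.008,.08,.08])])
            f=minimize(cost,p0,args=(P,),method='Nelder-Mead',options=dict(initial_simplex=s,maxiter=600))
            print(e,f.x[:3],np.degrees(f.x[3:]),f.fun)
E
python3 fit.py
```

```text
0.5 [0.7558 0.0019 0.2961] [ 0.4107 34.0082] -256.50603453892484
0.5 [0.7558 0.0019 0.2962] [ 0.4133 34.0006] -256.50566431934647
0.5 [ 0.764  -0.0028  0.3053] [ 7.3221 28.8635] -242.11673340764287
0.75 [0.7558 0.0018 0.2966] [ 0.0516 34.6005] -258.9430395455045Traceback (most recent call last):
  File "fit.py", line 24, in <module>
    f=minimize(cost,p0,args=(P,),method='Nelder-Mead',options=dict(initial_simplex=s,maxiter=600))
    res = _minimize_neldermead(fun, x0, args, callback, bounds=bounds,
                               **options)
    fxcc = func(xcc)
    fx = function(np.copy(x), *(wrapper_args + args))
  File "fit.py", line 17, in cost
    return -sum(mc(G[c],outline(c,X).T[::-1],order=1).mean() for c in G)
            ~~~^^^^^^^^^^^^^^^^^^^^^^^^^^^^^^^^^^^^^^^^^^^^^^^^^^^^^^^^^
  File "fit.py", line 17, in <genexpr>
    return -sum(mc(G[c],outline(c,X).T[::-1],order=1).mean() for c in G)
                        ~~~~~~~^^^^^
  File "fit.py", line 9, in outline
    hull=cv2.convexHull(proj(cam,X).astype(np.float32))[:,0];hull=np.vstack([hull,hull[:1]])
                        ~~~~^^^^^^^
  File "lens.py", line 13, in proj
    m=ctrl.camera_model(cam);return cv2.projectPoints(P,np.array(m['rvec']),np.array(m['tvec']),np.array(m['camera_matrix']),None)[0][:,0]
ValueError: time passes only in moves, steps and waits
```

Lens: centre about (0.756, 0.002, 0.2965), axis yaw about 0°, 34° downward. The octopus must be tilted back by 34°, and the moves offer no tilt. I therefore go high and y-aligned and see how the arm yields its orientation at the edge of its reach.

>>> play_rows(
  motion=[
    [[0, 0, -50, 0.16, 0], [0, 0, -50, 0.16, 0], [0, 0, -50, 0.15, 0], [0, 45, -50, 0, 0], [0, 50, 0, 0, 0]],
  ],
)

```text
t: 9.88
tcp_pos: [0.5611, -0.1664, 0.4938]
eef_rot: [0.001, 1.0, -0.001, 0.003]
ft_force: [0.3, 0.9, -1.3]
width: 0.0267
gripper_force: 39.5
```

>>> play_rows(
  motion=[
    [[0, 50, 0, 0, 0], [0, 50, 0, 0, 0], [0, 50, 0, 0, 0], [0, 45, 0, 0, 0], [0, 40, 0, 0, 0]],
  ],
)

```text
t: 10.5
tcp_pos: [0.5597, 0.0705, 0.4901]
eef_rot: [-0.0, 1.0, 0.0, 0.0]
ft_force: [0.8, -0.4, -0.4]
width: 0.0264
gripper_force: 39.5
```

>>> play_rows(
  motion=[
    [[-40, 0, -40, 0, 0], [-40, 0, -40, 0, 0], [-40, 0, -40, 0, 0], [0, 0, 0, 0, 0]],
  ],
)

```text
t: 11.0
tcp_pos: [0.6647, 0.0692, 0.5466]
eef_rot: [-0.0, 0.999, -0.001, 0.037]
ft_force: [0.6, -0.1, -0.8]
width: 0.0261
gripper_force: 39.5
```

```bash
cat >> h.py <<'E'
_cm=ctrl.camera_model;_c={}
class _P:
    def __getattr__(s,n): return getattr(__import__('rig').ctrl,n)
    def camera_model(s,n):
        if n not in _c:_c[n]=_cm(n)
        return _c[n]
ctrl=_P()
def st():
    s=ctrl.sense();T=R.from_quat(s['eef_rot']).as_matrix()
    print(s['t'],'p',s['tcp_pos'],'q',s['q'],'z',T[:,2],'y',T[:,1],'w',round(s['width'],4));return s
E
python3 -c "
from h import *
st()"
```

```text
11.0 p [0.6647 0.0692 0.5466] q [-0.0064  0.7279  1.3213  2.0904 -0.0006 -0.0064] z [ 0.0737 -0.001  -0.9973] y [ 0.     1.    -0.001] w 0.0261
```

It works: with joints 3 and 4 at their limits, the tool has already tilted outward by 4° in the right plane. I keep pushing along the arc.

>>> play_rows(
  motion=[
    [[10, 0, -48, 0, 0], [10, 0, -48, 0, 0], [10, 0, -48, 0, 0], [0, 0, 0, 0, 0]],
  ],
)

```text
t: 11.5
tcp_pos: [0.6266, 0.0713, 0.6321]
eef_rot: [-0.0, 0.995, -0.001, 0.102]
ft_force: [0.3, 0.4, -1.1]
width: 0.0268
gripper_force: 39.5
```

```bash
python3 -c "
from h import *
st()"
```

```text
11.5 p [0.6266 0.0713 0.6321] q [-0.0027  0.606   1.3441  2.1037 -0.002  -0.0036] z [ 0.2037 -0.0026 -0.979 ] y [-0.0005  1.     -0.0027] w 0.0268
```

>>> play_rows(
  motion=[
    [[10, 0, -48, 0, 0], [10, 0, -48, 0, 0], [10, 0, -48, 0, 0], [10, 0, -48, 0, 0], [0, 0, 0, 0, 0]],
  ],
)

```text
t: 12.12
tcp_pos: [0.5683, 0.0749, 0.7244]
eef_rot: [-0.0, 0.984, -0.003, 0.179]
ft_force: [-0.3, 0.2, 0.1]
width: 0.0265
gripper_force: 39.5
```

```bash
python3 -c "
from h import *
st()"
```

```text
12.125 p [0.5683 0.0749 0.7244] q [ 0.0061  0.4524  1.3449  2.1037 -0.0072  0.0042] z [ 0.3519 -0.005  -0.936 ] y [ 0.0003  1.     -0.0052] w 0.0265
```

>>> play_rows(
  motion=[
    [[10, 0, -48, 0, 0], [10, 0, -48, 0, 0], [10, 0, -48, 0, 0], [10, 0, -48, 0, 0], [10, 0, -48, 0, 0]],
  ],
)

```text
t: 12.75
tcp_pos: [0.4757, 0.0834, 0.8243]
eef_rot: [-0.0, 0.962, -0.004, 0.272]
ft_force: [1.0, 0.2, -0.0]
width: 0.0263
gripper_force: 39.5
```

>>> play_rows(
  motion=[
    [[12, 0, -40, 0, 0], [0, 0, 0, 0, 0]],
  ],
)

```text
t: 13.0
tcp_pos: [0.4546, 0.0863, 0.8429]
eef_rot: [-0.0, 0.957, -0.004, 0.291]
ft_force: [0.0, -0.2, -0.9]
width: 0.0266
gripper_force: 39.5
```

```bash
python3 -c "
from h import *
s=st(); print(goto([.52,.03,.35]),goto([.6195,.002,.1945]))"
```

```text
13.0 p [0.4546 0.0863 0.8429] q [ 0.0521  0.2241  1.3465  2.1037 -0.0368  0.0401] z [ 0.5567 -0.0077 -0.8307] y [ 0.0016  1.     -0.0082] w 0.0266
[220.2226 -52.0941 446.2589] [224.2212 -78.6517 631.0377]
```

Tilt is now 33.8° in the lens plane. Coming down to a pose short of the lens.

>>> play_rows(
  motion=[
    [[22, -5, 45, 0, 0], [22, -5, 45, 0, 0], [22, -5, 45, 0, 0], [22, -5, 45, 0, 0], [22, -5, 45, 0, 0]],
  ],
)

```text
t: 13.62
tcp_pos: [0.4889, 0.0635, 0.6451]
eef_rot: [-0.0, 0.958, -0.004, 0.287]
ft_force: [0.4, 0.3, -0.1]
width: 0.0265
gripper_force: 39.5
```

>>> play_rows(
  motion=[
    [[22, -5, 45, 0, 0], [22, -5, 45, 0, 0], [22, -5, 45, 0, 0], [22, -5, 45, 0, 0], [22, -5, 41, 0, 0]],
  ],
)

```text
t: 14.25
tcp_pos: [0.5184, 0.0365, 0.4]
eef_rot: [0.0, 0.958, -0.004, 0.287]
ft_force: [0.7, 0.3, -0.6]
width: 0.0264
gripper_force: 39.5
```

>>> play_rows(
  motion=[
    [[0, 0, 0, 0, 0], [0, 0, 0, 0, 0]],
  ],
)

```text
t: 14.5
tcp_pos: [0.5202, 0.0367, 0.4063]
eef_rot: [-0.0, 0.957, -0.004, 0.29]
ft_force: [0.4, -0.3, 0.3]
width: 0.0266
gripper_force: 39.5
```

```bash
python3 - <<'E'
from h import *
s=st()
for c in('scene','top','wrist'): shot(c,c+'7.png')
for n in ('octopus','octopus_face','mag_head'):
    for c in('scene','top','wrist'): print(n,c,pp(c,n))
print(goto([.6195,.002,.1945]))
E
```

```text
14.5 p [0.5202 0.0367 0.4063] q [-0.0985 -0.2377 -0.5236  0.6981  0.0464 -0.0847] z [ 0.555  -0.0082 -0.8318] y [ 0.0023  1.     -0.0083] w 0.0266
octopus scene [(array([204.5, 283. ]), 0.77), (array([271.9, 281.8]), 0.76), (array([301.9, 115.5]), 0.75)]
octopus top [(array([447.1, 249.5]), 0.74), (array([317.3, 201.1]), 0.56), (array([399.3, 201.4]), 0.49)]
octopus wrist [(array([205. ,  61.6]), 0.88), (array([319.6, 232.7]), 0.67), (array([358. ,  26.2]), 0.47)]
octopus_face scene [(array([209.4, 279.3]), 0.58), (array([307.1,  99.4]), 0.57), (array([276.5, 278.2]), 0.49)]
octopus_face top [(array([317. , 194.7]), 0.6), (array([450.6, 245.8]), 0.58)]
octopus_face wrist [(array([122.3,  14.2]), 0.43)]
mag_head scene [(array([370.6, 189.6]), 0.67), (array([286.8, 218.2]), 0.36), (array([303.4, 115.5]), 0.33)]
mag_head top [(array([334.5, 102.2]), 0.68)]
mag_head wrist [(array([509.5,  41.7]), 0.56)]
[ 33.4708 -32.8569 231.0949]
```

```bash
python3 - <<'E'
from h import *
s=ctrl.sense();T=R.from_quat(s['eef_rot']).as_matrix();t=s['tcp_pos']
f,ef=tri([ray('scene',[307.1,99.4]),ray('top',[317.,194.7])])
o,eo=tri([ray('scene',[301.9,115.5]),ray('top',[317.3,201.1]),ray('wrist',[319.6,232.7],s)])
print('face',f,ef,'in tool',T.T@(f-t)*1e3)
print('orig',o,eo,'in tool',T.T@(o-t)*1e3,'f-o',(f-o)*1e3)
# expected in tool: origin (0,0,22), face (-20.5,0,-8)
E
sed -i 's/^    p0=np.load/    import sys\n    p0=np.load/' fit.py; python3 fit.py
```

```text
face [0.5365 0.0416 0.4254] [np.float64(0.0031029938411520452), np.float64(0.0031029938411522824)] in tool [-25.5853   4.6313  -7.4405]
orig [0.5311 0.0382 0.3849] [np.float64(0.004302250904642652), np.float64(0.0029554245207125975), np.float64(0.002688492026428672)] in tool [ 1.3475  1.5257 23.3297] f-o [ 5.3671  3.4319 40.5123]
0.5 [0.7558 0.0019 0.2961] [ 0.4107 34.0082] -256.50603453892484
0.5 [0.7558 0.0019 0.2962] [ 0.4133 34.0006] -256.50566431934647
0.5 [ 0.764  -0.0028  0.3053] [ 7.3221 28.8635] -242.11673340764287
0.75 [0.7558 0.0018 0.2966] [ 0.0516 34.6005] -258.9430395455045
0.75 [0.7558 0.0018 0.2966] [ 0.0619 34.6075] -258.94340852068876
0.75 [ 0.7644 -0.0031  0.3048] [ 6.8386 28.924 ] -243.65638687104632
1.0 [0.7556 0.0014 0.2972] [-0.3583 34.9486] -257.3654849439199
1.0 [0.7557 0.0013 0.2971] [-0.4108 34.9336] -257.36460732964986
1.0 [0.7627 0.0012 0.303 ] [10.043  31.4693] -229.9244917337042
```

```bash
python3 - <<'E'
from h import *
a=cv2.resize(cv2.imread('pics/w6.png',0),(320,240),interpolation=cv2.INTER_AREA);b=cv2.imread('pics/wrist7.png',0)
f=lambda i:cv2.GaussianBlur(i,(0,0),1).astype(np.float32)-cv2.GaussianBlur(i,(0,0),6).astype(np.float32)
A,B=f(a),f(b)
for nm,(x0,y0,x1,y1) in {'headtop':(292,230,340,275),'dots':(295,248,335,272),'skirt':(285,198,355,226),'skirtL':(278,205,316,245),'skirtR':(325,205,362,245)}.items():
    p=A[y0-100:y1-100,x0-160:x1-160];w=B[y0-20:y1+20,x0-20:x1+20]
    r=cv2.matchTemplate(w,p,cv2.TM_CCOEFF_NORMED);_,v,_,l=cv2.minMaxLoc(r);print(nm,round(v,2),np.array(l)-20)
# predicted pixel of tool-frame points
M=np.array(ctrl.camera_model('wrist')['mount']);K=np.array(ctrl.camera_model('wrist')['camera_matrix'])
def px(P):
    c=np.linalg.inv(M)@np.r_[P,1];th=np.arctan2(np.hypot(c[0],c[1]),c[2]);ph=np.arctan2(c[1],c[0]);return K[:2,2]+K[0,0]*th*np.array([np.cos(ph),np.sin(ph)])
for nm,P in {'skirtback':[.022,0,.010],'headtop':[.0,0,-.028]}.items():
    P=np.array(P);print(nm,px(P))
    for d in (0,5): print('  z+1.7mm, pitch',d,px(R.from_euler('y',d,degrees=True).apply(P-[0,0,-.019])+[0,0,-.019+.0017])-px(P))
E
```

```text
headtop 0.57 [ 1 -4]
dots 0.68 [ 1 -4]
skirt 0.63 [ 2 -2]
skirtL 0.46 [ 0 -3]
skirtR 0.34 [-5 20]
skirtback [316.1    199.8844]
  z+1.7mm, pitch 0 [ 0.0251 -0.9224]
  z+1.7mm, pitch 5 [-0.0135 -4.4461]
headtop [315.5525 275.3557]
  z+1.7mm, pitch 0 [ 0.0349 -1.9906]
  z+1.7mm, pitch 5 [ 0.0422 -0.4515]
```

The octopus sits upright in the grip, with pitch change around 1° or less, and the face is at tool (-20, 0, -7) mm. Now the final approach.

```bash
python3 - <<'E'
from h import *
s=ctrl.sense();T=R.from_quat(s['eef_rot']).as_matrix()
print(goto(np.array([.6319,.0017,.2119])-T@[-.020,.0005,-.007]))
E
```

```text
[ 33.5062 -33.7753 230.4891]
```

>>> play_rows(
  motion=[
    [[6, -6, 40, 0, 0], [6, -6, 40, 0, 0], [6, -6, 40, 0, 0], [6, -6, 40, 0, 0], [5, -5, 35, 0, 0]],
  ],
)

```text
t: 15.72
tcp_pos: [0.6035, 0.0059, 0.2254]
eef_rot: [-0.0, 0.957, -0.004, 0.289]
ft_force: [-0.2, -0.4, -1.4]
width: 0.0265
gripper_force: 39.5
```

>>> play_rows(
  motion=[
    [[4, -5, 25, 0, 0], [0, 0, 10, 0, 0], [0, 0, 0, 0, 0], [0, 0, 0, 0, 0]],
  ],
)

```text
t: 16.23
tcp_pos: [0.6197, 0.001, 0.1968]
eef_rot: [-0.0, 0.957, -0.004, 0.29]
ft_force: [-0.3, -0.2, 0.7]
width: 0.0264
gripper_force: 39.5
```

```bash
python3 - <<'E'
from h import *
s=st();T=R.from_quat(s['eef_rot']).as_matrix();t=s['tcp_pos']
print('left to go',goto(np.array([.6319,.0017,.2119])-T@[-.020,.0005,-.007]))
for c in('scene','top','wrist'): shot(c,c+'8.png')
D={(n,c):pp(c,n) for n in ('octopus','octopus_face','mag_head') for c in('scene','top','wrist')}
for k,v in D.items(): print(k,v)
# fixed-view check that lens has not moved
a=cv2.imread('pics/top0.png').astype(int)[70:130,280:400];b=cv2.imread('pics/top8.png').astype(int)[70:130,280:400];print('lens diff',np.abs(a-b).mean())
print(s['ft_force'],s['gripper_force'])
E
```

```text
16.225 p [0.6197 0.001  0.1968] q [-0.1563  0.1437 -0.7412  0.1014  0.0785 -0.1333] z [ 0.5556 -0.0082 -0.8314] y [ 0.0019  1.     -0.0086] w 0.0264
left to go [1.4992 0.1341 1.2287]
('octopus', 'scene') [(array([203.9, 282.7]), 0.85), (array([324.7, 204.3]), 0.72), (array([274.2, 283.3]), 0.6)]
('octopus', 'top') [(array([445.4, 253.1]), 0.67), (array([339.3, 172.5]), 0.57), (array([399.9, 202.2]), 0.55), (array([448.3, 209.2]), 0.45)]
('octopus', 'wrist') [(array([161. ,  55.4]), 0.96), (array([317.6, 231.4]), 0.71)]
('octopus_face', 'scene') [(array([277.1, 281.1]), 0.58), (array([327.9, 194.3]), 0.53), (array([210.1, 278.5]), 0.38)]
('octopus_face', 'top') [(array([340.2, 166.5]), 0.52), (array([451.5, 245.4]), 0.39)]
('octopus_face', 'wrist') []
('mag_head', 'scene') [(array([372.7, 192.2]), 0.58)]
('mag_head', 'top') [(array([334.4, 101.9]), 0.8)]
('mag_head', 'wrist') []
lens diff 9.46412037037037
[-0.3181 -0.2127  0.728 ] 39.52215135097504
```

```bash
python3 - <<'E'
from fit import *
f,e=tri([ray('scene',[327.9,194.3]),ray('top',[340.2,166.5])]);print('face',f,e,'target',[.6319,.0017,.2119])
l,e=tri([ray('scene',[372.7,192.2]),ray('top',[334.4,101.9])]);print('lens net',l,e)
for c in ('scene','top'):
    a,b=[cv2.imread(f'pics/{c}{k}.png').astype(int) for k in (0,8)]
    R_={'scene':(140,240,330,410),'top':(80,122,290,385)}[c];y0,y1,x0,x1=R_
    d=(b-a)[y0:y1,x0:x1].mean(2);print(c,'ring mean diff',d.mean(),np.abs(d).mean(),'>15:',(d>15).sum(),'<-15',(d<-15).sum())
    g=cv2.GaussianBlur(cv2.imread(f'pics/{c}8.png'),(0,0),1.0).astype(float)
    G[c]=np.minimum(np.sqrt(sum(cv2.Sobel(g,-1,i,1-i,ksize=3)**2 for i in(0,1)).sum(2)),150)
p0=np.array([.7558,.0018,.2966,0,.6]);P=model(.75)
s=np.vstack([p0]+[p0+d for d in np.diag([.008,.008,.008,.08,.08])])
r=minimize(cost,p0,args=(P,),method='Nelder-Mead',options=dict(initial_simplex=s,maxiter=600));print(r.x[:3],np.degrees(r.x[3:]),r.fun)
E
```

```text
face [ 0.6378 -0.0009  0.2172] [np.float64(0.001322269732559379), np.float64(0.0013222697325595187)] target [0.6319, 0.0017, 0.2119]
lens net [0.7572 0.0079 0.2862] [np.float64(0.0012526388582748435), np.float64(0.0012526388582749673)]
scene ring mean diff 3.33175 7.4790833333333335 >15: 0 <-15 34
top ring mean diff 9.922723475355054 9.961487050960736 >15: 97 <-15 0
[0.7558 0.0021 0.2962] [ 0.2704 34.4893] -263.14490519130555
```

The lens has not moved, and the ring area has brightened evenly, which fits the light being on. A last small trim and settle.

>>> play_rows(
  motion=[
    [[2.5, 0.5, 1, 0, 0], [0, 0, 0, 0, 0], [0, 0, 0, 0, 0], [0, 0, 0, 0, 0], [0, 0, 0, 0, 0]],
  ],
)

```text
t: 17.45
tcp_pos: [0.6178, 0.0013, 0.1934]
eef_rot: [-0.0, 0.957, -0.004, 0.29]
ft_force: [-1.0, -0.2, -0.8]
width: 0.0266
gripper_force: 39.5
```

```bash
python3 - <<'E'
from h import *
s=st();T=R.from_quat(s['eef_rot']).as_matrix()
print('left',goto(np.array([.6319,.0017,.2119])-T@[-.020,.0005,-.007]),'dq',s['dq'])
a=[cv2.imread(f'pics/{n}')[200:280,270:360].astype(float).mean() for n in('wrist7.png','wrist8.png')];print(a)
E
```

```text
17.45 p [0.6178 0.0013 0.1934] q [-0.1561  0.1459 -0.7485  0.0935  0.0782 -0.1329] z [ 0.5542 -0.0082 -0.8323] y [ 0.0022  1.     -0.0083] w 0.0266
left [-2.0312 -0.21   -0.5963] dq [ 0.0007 -0.0009 -0.0012 -0.0003 -0.0016  0.0014]
[np.float64(74.2124537037037), np.float64(77.10263888888889)]
```

```bash
python3 -c "
from rig import ctrl
print(ctrl.hand_in())"
```

```text
the job is handed in; nothing more can be done
None
```

I pressed the switch to its stop and released it, and handed in with the octopus held still before the lens, its face about 150 mm away (±5 mm) on the lens axis and within about 1–2° of straight in; I confirmed the light only by a slight brightening of the images, and the verdict was not shown.

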